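# Seat a batten in the clamp jig and start its star knob cleanly

## Robot

A 7-joint arm with a two-finger parallel gripper is mounted at the origin on the work surface. World frame = base frame: x ahead of the robot, y to its left, z up, the work surface at z = 0. Lengths are in m, angles in degrees, forces in N, time in s.
With the tool pointing down it reaches from about 0.425 to 0.875 m from the base axis. Payload 4.7 kg.
Tool frame: the origin (TCP) lies at the very end of the fingers, on their centre line; the grasp point (between the pads) lies env.grip_point_offset behind it (env.grip_point_offset is the distance from the TCP to the grasp point, in m); z points along the fingers, y is the direction in which the jaws open and shut (so a half turn about z gives the same grasp; the last joint's range is limited). The gripper opens to 87 mm and grips with 3 to 60 N. Pads are 19 mm wide; open, the fingers measure 117 mm over their backs; the gripper's body (75 mm by 190 mm) begins 51 mm behind the grasp point.
Start: joints at [-68.405, 18.392, -4.016, 83.108, 1.295, 78.541, -3.26], TCP at [0.231, 0.608, 0.185] pointing down, gripper open.
Joint ranges: [-163.93, 163.93], [-17.29, 119.83], [-79.2, 71.16], [3.27, 140.29], [-89.18, 269.18], [5.43, 117.66], [-154.24, 154.24]. Speed limits (degrees/s): [147.25, 147.25, 180, 180, 180, 180, 180].

## Interface

Orientations are given as [roll, pitch, yaw] about the fixed x, y, z axes, in that order (R = Rz(yaw) Ry(pitch) Rx(roll)).
In Python, from cell import env gives the robot as it stands.
- The arm moves only by the tool send_rows, never from a script. Its argument "plan" is a list of rows, each a list of 7 numbers: the finger opening in mm, from 0 to 87, then the shift along the tool's x, y, z in mm, then the turn, a rotation vector about the tool's x, y, z in rad. A call has 1 to 12 rows; each row shifts and turns the commanded pose from where the row before left it, along the tool's axes as they then stand; what a row does not reach is not made up. A row lasts 1/10 s, in which the tool goes at most 50 mm and 8.59 degrees, less where a joint would pass 70% of its speed; a pose out of reach is approached as far as the arm can. A call is refused whole if a number of a shift passes 50 or a number of a turn 0.15, either way. A call with a gripper value outside its range is refused whole. The fingers move at their own pace and stop on an object; "grip_force" is the grip in N (left out, the last holds). Time passes only in rows, so rows that do not move let the fingers close. It gives the time, the measured TCP pose, the force and the opening at its end, in the units of the state.
- env.get_obs(): the state, without advancing time (a new reading comes with each control period).
- env.read_camera(name): name is "side" or "top" or "wrist"; returns the picture (420x560x3 uint8, red, green, blue); there is no depth.
- env.get_calibration(name): a dict with "fx", "fy", "cx", "cy" (pixels), "k1" (the pictures are not rectified: a ray, as slopes to the right and down, at radius r is drawn at 1 + k1 r^2 times it, then the intrinsics apply), "extrinsics" (4x4, takes a point from camera to world coordinates). Camera axes: x right, y down, z forward; pixel columns grow to the right and rows downward; lengths in m; the calibration is good to about 2 mm. A picture is of the moment at which its call begins: read the wrist's pose just before it. get_calibration takes no time and is no camera call; for the wrist camera it gives the pose at the moment of the call.
- env.sign_off(): hands the job in, once; it reports no verdict.
Trained networks look in the newest picture that a camera, given by its name, has taken for a name from the list of things; names that differ only in an ending like _2 or _b are one class to them, and where a whole thing is asked for, a point or a joint stands for the part that bears it (a point fixed in the world has none). Each returns a list of dicts, best first, with "confidence" (0 to 1); they miss things now and then, are a little off and sometimes report something else, mostly with a low value. They report only what shows in the picture. A call takes as long as a camera call. They do not tell look-alikes from the thing itself.
- env.regions_of(camera, query): "region" (420x560 bool, what is visible of it) and "rect" ([left, top, right, bottom] in pixels, round what is visible of it).
The state is a dict: "time_s": time; "qpos": joint angles; "joint_velocities": joint speeds; "effort": joint torques, N m; "tool_pos": TCP position; "tool_rot": TCP orientation; "force": force on the tool from outside, world axes, zero at the start; "wrist_torque": the same for the moment, N m; "grip_width": finger opening in m.
Only numpy, scipy, OpenCV 4.12 (cv2) and the standard library are available. Lean on these libraries where they do the work, as an engineer would, in place of code of your own. Each camera call takes 0.05 s, during which the arm holds its last target. There are 200 camera calls.

## Task

Clamp the batten in the green jig. First push the batten lengthways fully home against the jig's end stop; then, with the red star knob that already stands loosely on top of the stud's thread, press lightly and ease it backwards (anticlockwise seen from above), without lifting it, until it drops into the thread, and turn it forwards (clockwise) until the clamp plate is pulled fully down, and let go. Do not force the thread by pressing hard or by twisting against a stop, and leave the jar, the mug and the tape measure where they are.

Things in the scene. Friction and masses are not known exactly. Their poses are not given: they have to be found in the camera images.
- jig: Green steel clamp jig fixed to the bench. Origin: centre of its underside; z up. Base 160 (x) by 110 (y) by 30 mm; steel end stop at its -y edge, reaching 56 mm up. Aluminium clamp plate 150 by 85 mm, 46 to 54 mm above the bench, with yellow stripes. The steel stud stands on the jig's z axis and rises through the plate.
- batten (a joint): How far the pine batten (160 mm long, 40 mm wide, 11 mm thick, lying along the jig's y axis 52 mm towards its x, under the clamp plate, 30 to 42 mm above the bench) has slid towards the jig's -y, m. 0.060: fully home at the end stop. It slides stiffly (2 N) and stays where it is left.
- batten_end (a point): Centre of the batten's free end face (40 by 11 mm, 36 mm above the bench), which sticks out of the jig on its +y side and looks to the jig's +y. Push it along the jig's -y. When home it is 103 mm from the jig's middle in y.
- knob: The red star knob, standing upright and loose on the stud of the jig, its inner pins resting on top of the thread. 53 mm across its eight lobes (43 mm body between them), 41 mm tall, 120 g. Origin: centre of its lower rim; z up its axis. The lowest 15 mm is plain round skirt, 43 mm wide; the lobes run from 15 mm up to the top.
- knob_grip (a point): Point on the knob's axis 28 mm above its rim, half way up the lobes: the height to grip, at any yaw.
- knob_pins (a point): Point on the knob's axis 4 mm above its rim, level with three brass pins inside the skirt: 5 mm thick, 120 degrees apart, pointing inwards to a 23 mm circle (their yaw is not told). The bore is 34 mm wide and 28 mm deep.
- stud_axis (a point): Point on the stud's axis level with the plate's top at rest, 54 mm above the bench. Height of the knob's rim above it: 8.5 mm at the start, pins on the thread ridges; 0 when dropped into the gaps and resting on the plate (pressing it sinks the plate); about -3 mm when fully tight.
- thread_top (a point): Point on the stud's axis level with the flat tops of its three thread ridges, 10 mm over the plate. Each ridge is 82 degrees long, out to 31 mm diameter, then a 38 degree gap (yaw not told). An upright nib at its clockwise end, 3.6 mm taller, jams pins turned clockwise on top; turned anticlockwise, 0.3 to 1.4 rad at the start, they run off the free end and the knob drops 8.5 mm.
- stud_tip (a point): Top of the stud, 23 mm over the plate; 20 mm thick core. Once dropped, the knob can turn at most 0.3 rad further back before nibs stop it. Clockwise, the pins run under the ridges: slack at first, then they draw the knob down 4 mm per rad, and end hard at the nibs, 1.3 to 1.7 rad clockwise of the drop. It then stays there by friction.
- clamp_plate (a joint): How far the sprung clamp plate is pressed down, m: 0 at rest, about 0.003 when the knob is fully tight (0.006 is its limit). It pushes up with 3 N at rest plus 1.5 N per mm and is pressed by the knob's rim.
- stud (a joint): Twist of the stud in its rubber bush, rad, positive anticlockwise: 0 at rest, springs back, 4 N m per rad: it shows the torque on the thread. Drawing the plate down takes under 0.3 N m; the thread is spoilt beyond 0.2 rad (0.8 N m) either way, or, before the knob has dropped, by pressing or jamming its pins with over 40 N (0.4 N m).
- jar: Bystander: amber jar with yellow lid, 60 mm wide, 75 mm tall; origin at the centre of its underside.
- tape: Bystander: yellow tape measure, 62 by 34 by 58 mm; origin at the centre of its underside.
- mug: Bystander: blue mug, 80 mm wide, 90 mm tall; origin at the centre of its underside.
There are look-alikes about, which are no part of the job. There is more than one size of the knob; the job needs the middle-sized.

How it is judged (in metres and radians):
On the way, in this order (a step that is already met when the one before it is completed fails the run):
1. the batten has been pushed home against the end stop (within 3 mm) (value of joint batten above 0.057 m), for 0.1 s.
2. the knob has dropped level between the thread starts (rim less than 3 mm above the plate's rest height) (horizontal distance between knob and stud_axis below 0.005 m and z of knob in the frame of stud_axis below 0.003 m and angle between knob's own z axis and vertical below 0.1 rad), for 0.15 s.
At the end, for the whole second after the job is handed in: The batten is home against the stop (within 3 mm). The knob sits level (within 0.1 rad) on the stud's axis (within 4 mm), at rest and let go, its rim at least 1.5 mm below the plate's rest height, and holds the clamp plate at least 2 mm down by its thread (value of joint clamp_plate above 0.002 m and z of knob in the frame of stud_axis below -0.0015 m and horizontal distance between knob and stud_axis below 0.004 m and angle between knob's own z axis and vertical below 0.1 rad and linear speed of knob below 0.02 m/s and contact force between knob and the fingers below 0.1 N and value of joint batten above 0.057 m); the robot touches nothing.
It fails at once if the thread is forced: stud twisted more than 0.2 rad (0.8 N m) either way (value of joint stud above 0.2 rad or value of joint stud below -0.2 rad).
It fails at once if the knob is pressed or jammed on the stud with more than 40 N while it is not yet in the thread (rim over 4 mm above the plate's rest height) (z of knob in the frame of stud_axis above 0.004 m and horizontal distance between knob and stud_axis below 0.02 m and contact force between knob and jig above 40 N).
It fails at once if the jar, the mug or the tape measure is moved more than 30 mm (distance of any of jar, tape, mug from where it was at the start of the episode above 0.03 m).
It fails at once if the knob is lifted off the thread (rim more than 16 mm above the plate's rest height) (z of knob in the frame of stud_axis above 0.016 m).
It also fails if it takes over 58 s, if anything falls off the work surface, if the arm or the gripper's body presses on something with over 40 N, if the wrist force passes 120 N, or if a joint passes its speed limit or range.

## Working session

There is one attempt and no reset: what is moved stays moved. The work goes in short steps, Python scripts to look and compute and a tool call to move; the robot and the scene stay as the last step left them, time stands still between calls to the robot, and variables do not carry over. Pictures are saved under pics/ and viewed, about 8 in all and at most 12, crops included, and the job is handed in when it is done.

Besides the shell and the picture viewer there is one more tool, called after "Call:" as name(argument=value, ...) on one line, values as JSON. send_rows: Moves the arm, as the interface text tells. Its arguments: {"type":"object","properties":{"plan":{"type":"array"},"grip_force":{"type":"number"}},"required":["plan"]}

```bash
mkdir -p pics; ls
python3 - <<'E'
from cell import env
import cv2, numpy as np
o=env.get_obs(); print({k:np.round(v,3) for k,v in o.items()}, env.grip_point_offset)
ims=[]
for c in("top","side"):
    im=env.read_camera(c)[:,:,::-1].copy()
    K=env.get_calibration(c); print(c,{k:np.round(v,3).tolist() for k,v in K.items()})
    for q in("jig","knob","batten","jar","mug","tape"):
        for r in env.regions_of(c,q): print(c,q,round(r["confidence"],2),np.round(r["rect"]))
    cv2.imwrite(f"pics/{c}0.png",im)
E
```

```text
pics
{'time_s': np.float64(0.0), 'qpos': array([-68.404,  18.438,  -4.016,  83.174,   1.297,  78.538,  -3.26 ]), 'joint_velocities': array([ 0.07 , -0.06 ,  0.032, -0.128, -0.094,  0.024,  0.029]), 'effort': array([ 0.0000e+00, -4.9128e+01, -4.0400e-01, -3.1254e+01, -6.4000e-02,
        4.3000e-02,  0.0000e+00]), 'tool_pos': array([0.231, 0.607, 0.184]), 'tool_rot': array([-1.79895e+02,  7.00000e-03,  1.59215e+02]), 'force': array([-0.132, -0.742,  0.207]), 'wrist_torque': array([-0.033, -0.019,  0.02 ]), 'grip_width': np.float64(0.087)} 0.0187
top {'fx': 527.828, 'fy': 527.828, 'cx': 277.253, 'cy': 207.069, 'k1': 0.021, 'extrinsics': [[-0.01, -0.998, 0.07, 0.43], [-1.0, 0.009, -0.002, -0.014], [0.001, -0.07, -0.998, 1.383], [0.0, 0.0, 0.0, 1.0]]}
top jig 0.55 [225. 158. 313. 228.]
top knob 0.66 [325. 164. 354. 192.]
top knob 0.61 [269. 246. 277. 262.]
top knob 0.51 [274. 185. 295. 204.]
top knob 0.36 [225. 160. 313. 232.]
top batten 0.73 [226. 173. 262. 194.]
top batten 0.71 [273. 183. 292. 205.]
top jar 0.66 [400. 180. 432. 205.]
top jar 0.27 [262. 163. 305. 225.]
top mug 0.95 [116. 217. 169. 252.]
top tape 0.6 [122. 169. 149. 199.]
side {'fx': 483.46, 'fy': 483.46, 'cx': 287.495, 'cy': 216.807, 'k1': -0.029, 'extrinsics': [[0.917, -0.184, 0.355, 0.125], [-0.4, -0.426, 0.812, -0.882], [0.002, -0.886, -0.464, 0.603], [0.0, 0.0, 0.0, 1.0]]}
side jig 0.57 [271. 209. 357. 279.]
side jig 0.3 [381. 307. 420. 365.]
side knob 0.91 [340. 253. 380. 294.]
side knob 0.69 [233. 253. 250. 270.]
side knob 0.58 [297. 214. 324. 236.]
side batten 0.46 [288. 211. 300. 222.]
side batten 0.45 [299. 215. 324. 242.]
side jar 0.94 [380. 306. 420. 364.]
side mug 0.56 [208. 166. 238. 206.]
side mug 0.52 [270. 211. 352. 274.]
side mug 0.49 [288. 212. 298. 223.]
side tape 0.61 [252. 171. 274. 198.]
```

Run:
```python
import cv2, numpy as np
t=cv2.imread("pics/top0.png")[130:290,90:450]; s=cv2.imread("pics/side0.png")[150:390,190:450]
t=cv2.resize(t,(800,356),interpolation=3); cv2.imwrite("pics/a.png",t)
cv2.imwrite("pics/b.png",cv2.resize(s,(650,600),interpolation=3))
```

```text
(no output)
```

View pics/a.png

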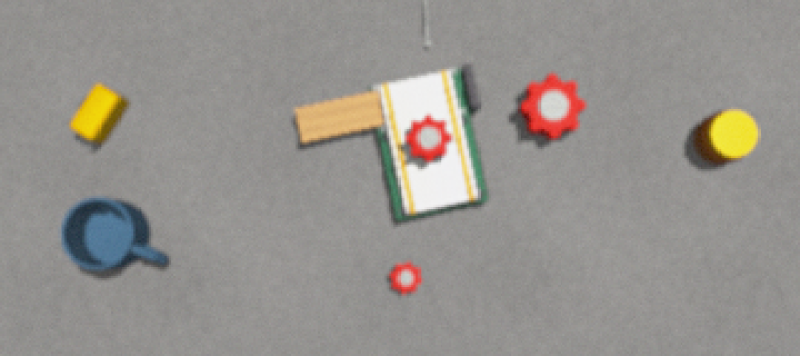

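View pics/b.png

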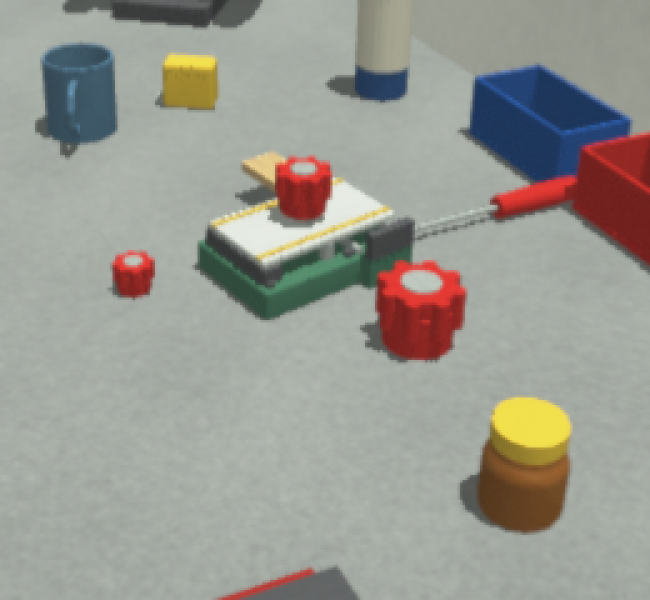

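Three red knobs: large at top-px (340,178) on the bench, small at (273,254) on the bench, and a medium one at (284,193) standing on the jig's stud. That last one fits the description. The batten sticks out to image left (+y).

```bash
cat > h.py <<'E'
import cv2, numpy as np
from cell import env
def ray(K,uv):
    uv=np.atleast_2d(np.float64(uv)); d=(uv-[K["cx"],K["cy"]])/[K["fx"],K["fy"]]
    u=d.copy()
    for _ in range(20): u=d/(1+K["k1"]*(u**2).sum(1,keepdims=True))
    E=np.array(K["extrinsics"]); return E[:3,3], np.c_[u,np.ones(len(u))]@E[:3,:3].T
def at_z(K,uv,z):
    o,r=ray(K,uv); return o+r*((z-o[2])/r[:,2:])
def proj(K,P):
    E=np.array(K["extrinsics"]); p=(np.atleast_2d(P)-E[:3,3])@E[:3,:3]; u=p[:,:2]/p[:,2:]
    return u*(1+K["k1"]*(u**2).sum(1,keepdims=True))*[K["fx"],K["fy"]]+[K["cx"],K["cy"]]
E
python3 - <<'E'
from h import *
K=env.get_calibration("top"); im=cv2.imread("pics/top0.png"); hsv=cv2.cvtColor(im,cv2.COLOR_BGR2HSV)
H,S,V=cv2.split(hsv)
def reg(m,box):
    z=np.zeros(m.shape,np.uint8); l,t,r,b=box; z[t:b,l:r]=m[t:b,l:r]; return z
plate=reg(((S<40)&(V>195))|((H>18)&(H<35)&(S>80)&(V>150)),(255,150,315,235)).astype(np.uint8)
red=reg(((H<8)|(H>172))&(S>120),(268,175,305,212)).astype(np.uint8)
bat=reg((H>8)&(H<25)&(S>60)&(V>120),(215,160,262,205)).astype(np.uint8)
for n,m,z in(("plate",plate,.054),("red",red,.09),("bat",bat,.042)):
    c=max(cv2.findContours(m,0,1)[0],key=cv2.contourArea); R=cv2.minAreaRect(c); b=cv2.boxPoints(R)
    P=at_z(K,b,z); print(n,m.sum(),R,"\n",P.round(4).tolist(),P.mean(0).round(4))
cap=reg((S<60)&(V>140),(276,184,291,202)).astype(np.uint8)
h=cv2.convexHull(max(cv2.findContours(red,0,1)[0],key=cv2.contourArea)); print(cv2.minEnclosingCircle(h))
print(at_z(K,[cv2.minEnclosingCircle(h)[0]],.1),[x["qpos"] for x in [env.get_obs()]])
E
```

```text
plate 1548 ((282.55718994140625, 193.10845947265625), (60.02220916748047, 34.76847839355469), 76.23921203613281) 
 [[0.622, 0.0306, 0.054], [0.6424, -0.0553, 0.054], [0.4939, -0.0896, 0.054], [0.4739, -0.0043, 0.054]] [ 0.5581 -0.0297  0.054 ]
red 181 ((282.0000305175781, 192.0), (17.88854217529297, 18.782970428466797), 63.43495178222656) 
 [[0.5667, 0.0025, 0.09], [0.5871, -0.0391, 0.09], [0.5474, -0.0583, 0.09], [0.5271, -0.0168, 0.09]] [ 0.5571 -0.0279  0.09  ]
bat 648 ((242.25271606445312, 182.16246032714844), (16.824426651000977, 39.00208282470703), 77.73522186279297) 
 [[0.5989, 0.126, 0.042], [0.6194, 0.0285, 0.042], [0.577, 0.0197, 0.042], [0.5567, 0.117, 0.042]] [0.588  0.0728 0.042 ]
((282.0384521484375, 192.0128173828125), 10.012991905212402)
[[ 0.55603866 -0.02791218  0.1       ]] [array([-68.40478784,  18.3907092 ,  -4.01707991,  83.1081941 ,
         1.2954576 ,  78.54240423,  -3.26184515])]
```

Call:
send_rows(plan=[[0,-40,-25.5,0,0,0,0],[0,-40,-25.5,0,0,0,0],[0,-40,-25.5,0,0,0,0],[0,-40,-25.5,0,0,0,0],[0,-40,-25.5,0,0,0,0],[0,-40,-25.5,0,0,0,0],[0,-40,-25.5,0,0,0,0],[0,-40,-25.5,0,0,0,0],[0,-40,-25.5,0,0,0,0],[0,-40,-25.5,0,0,0,0],[0,-40,-25.5,0,0,0,0],[0,-40,-25.5,0,0,0,0]])

```text
time_s: 1.9
tool_pos: [0.5719, 0.1497, 0.1854]
tool_rot: [180.0, 0.0, 159.2]
force: [0.5, -0.4, 0.5]
grip_width: 0.0025
```

Call:
send_rows(plan=[[0,0,0,0,0,0,0.14],[0,0,0,0,0,0,0.14],[0,0,0,0,0,0,0.14],[0,0,0,0,0,0,0.14],[0,0,0,0,0,0,0.14],[0,0,0,0,0,0,0.14],[0,0,0,0,0,0,0.14],[0,0,0,0,0,0,0],[0,0,0,0,0,0,0]])

```text
time_s: 2.8
tool_pos: [0.5709, 0.1514, 0.1851]
tool_rot: [180.0, -0.0, 103.3]
force: [-0.0, -0.8, 0.3]
grip_width: 0.0003
```

Run:
```python
from h import *
K=env.get_calibration("wrist"); im=env.read_camera("wrist")[:,:,::-1].copy()
o=env.get_obs(); print(o["tool_pos"],o["tool_rot"],o["qpos"],o["force"])
print({k:np.round(v,3).tolist() for k,v in K.items()})
np.savez("w1.npz",**K)
cv2.imwrite("pics/w1.png",im)
```

```text
[0.57086406 0.15134662 0.1850539 ] [ 1.79989846e+02 -5.94416925e-03  1.03236344e+02] [-37.56692962  11.38665448  23.26666429  92.8061137   -4.6014064
  76.74284972  -0.41786773] [-0.088577    0.05857617  0.74874923]
{'fx': 357.88, 'fy': 357.88, 'cx': 280.556, 'cy': 209.205, 'k1': -0.032, 'extrinsics': [[0.974, 0.22, 0.063, 0.553], [0.229, -0.936, -0.266, 0.224], [0.0, 0.273, -0.962, 0.386], [0.0, 0.0, 0.0, 1.0]]}
```

View pics/w1.png

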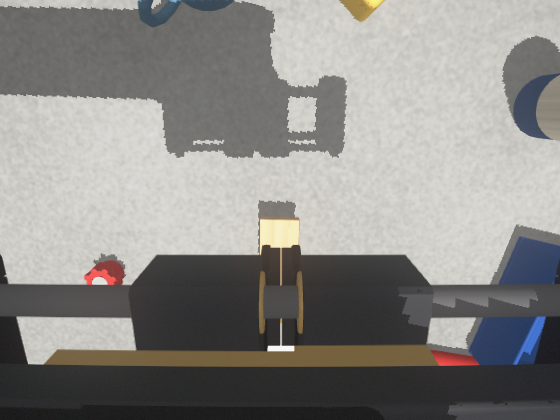

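The wrist view shows the batten's free end at px (260–299, 218), with the finger line centred on it. The jig is hidden behind the gripper.

Run:
```python
from h import *
K=dict(np.load("w1.npz"))
print(at_z(K,[[260,218.5],[299,218.5],[260,245]],.0415))
```

```text
[[0.5578527  0.11426007 0.0415    ]
 [0.59609163 0.12323451 0.0415    ]
 [0.56394145 0.08634256 0.0415    ]]
```

Call:
send_rows(plan=[[0,0,0,38,0,0,0],[0,0,0,38,0,0,0],[0,0,0,38,0,0,0],[0,0,0,37,0,0,0],[0,-6,0,0,0,0,0],[0,-8,0,0,0,0,0],[0,-8,0,0,0,0,0],[0,-8,0,0,0,0,0],[0,-8,0,0,0,0,0]])

```text
time_s: 3.75
tool_pos: [0.581, 0.1134, 0.0358]
tool_rot: [179.8, -0.0, 103.0]
force: [-0.3, -0.0, -0.2]
grip_width: 0.0008
```

Call:
send_rows(plan=[[0,-6,0,0,0,0,0],[0,-6,0,0,0,0,0],[0,-4,0,0,0,0,0],[0,0,0,0,0,0,0]])

```text
time_s: 4.15
tool_pos: [0.5832, 0.0979, 0.034]
tool_rot: [180.0, 0.0, 103.0]
force: [-1.3, -0.8, -0.3]
grip_width: 0.0002
```

Call:
send_rows(plan=[[0,-2,0,0,0,0,0],[0,-2,0,0,0,0,0],[0,-2,0,0,0,0,0],[0,0,0,0,0,0,0]])

```text
time_s: 4.55
tool_pos: [0.5845, 0.0925, 0.034]
tool_rot: [180.0, 0.0, 103.0]
force: [0.2, -0.2, 0.1]
grip_width: 0.0002
```

Call:
send_rows(plan=[[0,-2,0,0,0,0,0],[0,-2,0,0,0,0,0],[0,0,0,0,0,0,0]])

```text
time_s: 4.85
tool_pos: [0.5855, 0.0885, 0.034]
tool_rot: [180.0, 0.0, 103.0]
force: [0.1, -0.4, -0.2]
grip_width: 0.0004
```

Run:
```python
from h import *
K=env.get_calibration("wrist"); im=env.read_camera("wrist")[:,:,::-1].copy(); np.savez("w2.npz",**K)
s=env.read_camera("side")[:,:,::-1][150:300,220:420]
cv2.imwrite("pics/w2.png",np.vstack([cv2.resize(im[150:350,180:380],(600,300) and (400,400)),cv2.resize(s,(400,200) and (400,300))])[:700] if 0 else np.hstack([cv2.resize(im[150:350,180:380],(400,400),interpolation=3),cv2.resize(s,(400,300),interpolation=3) if 0 else cv2.resize(s[:,:],(400,400),interpolation=3)]))
```

```text
(no output)
```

View pics/w2.png

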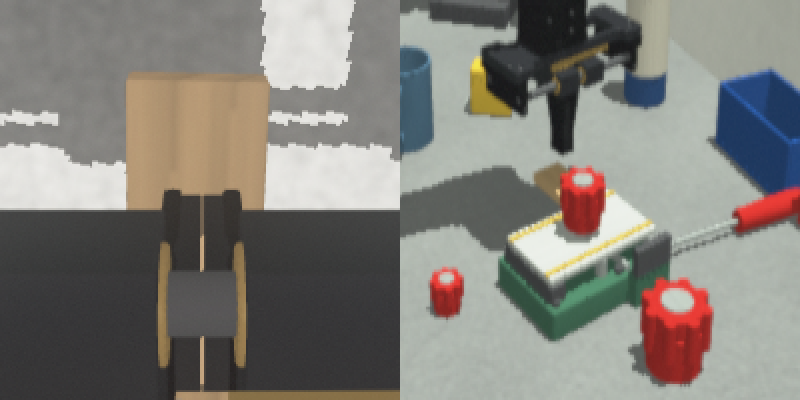

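Run:
```python
from h import *
o=env.get_obs(); print(o["tool_pos"],o["tool_rot"],o["qpos"],o["force"],o["time_s"])
K=env.get_calibration("side"); print(proj(K,[o["tool_pos"],[.577,.119,.036],[.558,-.029,.1035]]))
K=env.get_calibration("wrist"); print(proj(K,[o["tool_pos"],[.577,.119,.042]]),np.round(K["extrinsics"],3))
```

```text
[0.58535854 0.08886467 0.03398027] [ 1.79997054e+02 -2.63596217e-03  1.03055137e+02] [-31.37434751  19.05356838  23.9220478  102.28579087  -8.75330532
  60.47894144   8.76724277] [ 0.01676656  0.43067055 -0.1782018 ] 4.95
[[300.51259104 218.79359444]
 [292.58888078 213.64080762]
 [312.10930319 216.21370525]]
[[281.38198496 237.25819779]
 [278.98133471 188.96859495]] [[ 0.974  0.216  0.062  0.568]
 [ 0.225 -0.937 -0.266  0.161]
 [ 0.     0.273 -0.962  0.235]
 [ 0.     0.     0.     1.   ]]
```

Run:
```python
from h import *
R=[ray(env.get_calibration("side"),[302,206]),ray(env.get_calibration("wrist"),[281,245])]
A=0;b=0
for o,r in R:
    r=r[0]/np.linalg.norm(r[0]); M=np.eye(3)-np.outer(r,r); A=A+M; b=b+M@o
x=np.linalg.solve(A,b); print(x,[np.linalg.norm(np.cross(x-o,r[0]/np.linalg.norm(r[0]))) for o,r in R])
print([ (z,at_z(env.get_calibration(c),[p],z)[0].round(3)) for c,p in(("side",[302,206]),("wrist",[281,245])) for z in(.034,.05,.07)])
im=env.read_camera("side")[:,:,::-1][190:240,270:340]; cv2.imwrite("pics/s3.png",cv2.resize(im,(770,550),interpolation=3))
```

```text
[0.58721422 0.09462517 0.06589313] [np.float64(0.004100376106191394), np.float64(0.004100376106191196)]
[(0.034, array([0.619, 0.153, 0.034])), (0.05, array([0.606, 0.124, 0.05 ])), (0.07, array([0.588, 0.087, 0.07 ])), (0.034, array([0.586, 0.084, 0.034])), (0.05, array([0.585, 0.09 , 0.05 ])), (0.07, array([0.583, 0.098, 0.07 ]))]
```

View pics/s3.png

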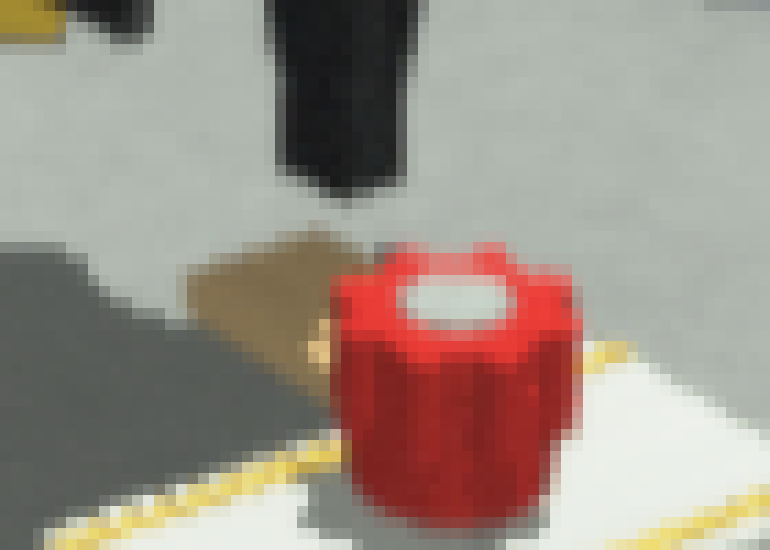

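The side view shows the closed fingertips ending at px (302,208), still in the air above the batten. That puts the real tip about 30 mm higher than the reported TCP. The batten hasn't moved. I'll back off and go lower, checking by camera.

Call:
send_rows(plan=[[0,25,0,0,0,0,0],[0,27,0,0,0,0,0],[0,0,0,10,0,0,0],[0,0,0,10,0,0,0],[0,0,0,0,0,0,0]])

```text
time_s: 5.5
tool_pos: [0.5723, 0.1381, 0.0121]
tool_rot: [-179.8, 0.1, 103.0]
force: [0.5, -0.3, 0.4]
grip_width: 0.0003
```

Run:
```python
from h import *
o=env.get_obs(); print(o["tool_pos"],o["force"],o["grip_width"],o["qpos"])
K=env.get_calibration("side"); p=o["tool_pos"]
s=env.read_camera("side")[:,:,::-1].copy()
x=np.array([np.cos(np.radians(103)),np.sin(np.radians(103)),0]);y=np.array([x[1],-x[0],0])
for dz in(0,.03): print(dz,proj(K,[p+[0,0,dz]+a*x*.0095+b*y*.015 for a in(-1,1) for b in(-1,1)]).round(1).tolist())
W=env.read_camera("wrist")[:,:,::-1]
cv2.imwrite("pics/s4.png",np.hstack([cv2.resize(s[185:245,260:330],(420,360),interpolation=3),cv2.resize(W[150:300,210:360],(360,360),interpolation=3)]))
```

```text
[0.57226736 0.13806621 0.01209925] [ 0.53417275 -0.34218753  0.35156032] 0.0003261061444479159 [-35.02851807  20.1850126   22.35337888 103.49133982  -8.80469566
  58.22516581   3.77445231]
0 [[285.4, 222.0], [294.7, 218.8], [281.1, 219.3], [290.3, 216.1]]
0.03 [[285.4, 211.7], [294.8, 208.5], [281.0, 209.0], [290.4, 205.9]]
```

View pics/s4.png

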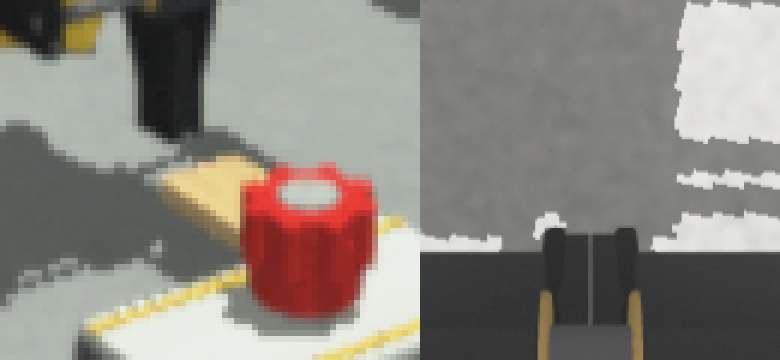

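The tip bottom is seen near row 208, about 37 mm above the reported height, so the real z is about 0.049. I'll lower it 14 mm more and push.

Call:
send_rows(plan=[[0,0,0,5,0,0,0],[0,0,0,5,0,0,0],[0,0,0,4,0,0,0],[0,0,0,0,0,0,0]])

```text
time_s: 6.0
tool_pos: [0.573, 0.1393, -0.0008]
tool_rot: [-179.9, 0.0, 103.1]
force: [-0.5, 0.1, 0.2]
grip_width: 0.0001
```

Call:
send_rows(plan=[[0,-5,0,0,0,0,0],[0,-5,0,0,0,0,0],[0,-5,0,0,0,0,0],[0,-5,0,0,0,0,0]])

```text
time_s: 6.4
tool_pos: [0.5781, 0.1205, 0.0001]
tool_rot: [180.0, -0.1, 103.1]
force: [-0.6, 1.5, 0.6]
grip_width: 0.0004
```

Run:
```python
from h import *
o=env.get_obs(); print(o["tool_pos"],o["force"],o["wrist_torque"])
s=env.read_camera("side")[:,:,::-1].copy();W=env.read_camera("wrist")[:,:,::-1]
cv2.imwrite("pics/s5.png",np.hstack([cv2.resize(s[185:245,260:330],(420,360),interpolation=3),cv2.resize(W[150:300,210:360],(360,360),interpolation=3)]))
```

```text
[5.78054659e-01 1.20516753e-01 1.49771654e-04] [-0.63756517  1.53474879  0.5858249 ] [ 0.42268042  0.20162596 -0.02327291]
```

View pics/s5.png

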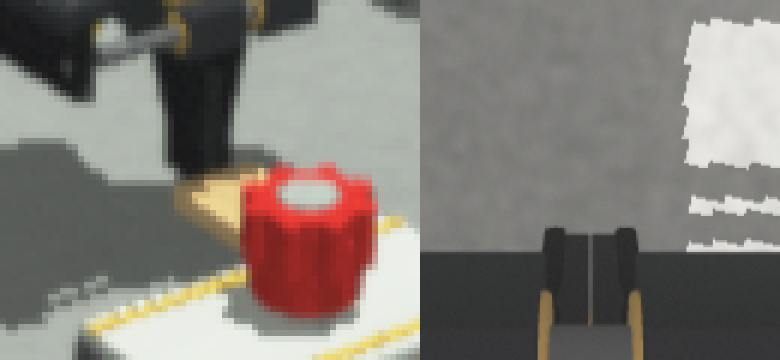

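Now the tips stand behind the batten's end, and there is a contact force of 1.5 N. Pushing.

Call:
send_rows(plan=[[0,-5,0,1,0,0,0],[0,-5,0,1,0,0,0],[0,-5,0,0,0,0,0],[0,-5,0,0,0,0,0],[0,-3,0,0,0,0,0]])

```text
time_s: 7.0
tool_pos: [0.5836, 0.0969, -0.0019]
tool_rot: [180.0, 0.0, 103.0]
force: [-0.2, 2.3, 1.8]
grip_width: 0.0006
```

Call:
send_rows(plan=[[0,-2,0,0,0,0,0],[0,-2,0,0,0,0,0],[0,0,0,0,0,0,0]])

```text
time_s: 7.3
tool_pos: [0.5843, 0.0933, -0.002]
tool_rot: [180.0, 0.0, 103.0]
force: [-0.1, 0.6, 1.1]
grip_width: 0.0006
```

Call:
send_rows(plan=[[0,-1.5,0,0,0,0,0],[0,-1.5,0,0,0,0,0],[0,0,0,0,0,0,0]])

```text
time_s: 7.6
tool_pos: [0.5845, 0.0924, -0.0021]
tool_rot: [-180.0, -0.1, 103.1]
force: [-2.4, 4.0, 2.1]
grip_width: 0.0002
```

Call:
send_rows(plan=[[0,-1.5,0,0,0,0,0],[0,-1.5,0,0,0,0,0],[0,0,0,0,0,0,0]])

```text
time_s: 7.9
tool_pos: [0.5845, 0.0923, -0.0021]
tool_rot: [-180.0, -0.3, 103.2]
force: [-2.9, 9.8, 1.3]
grip_width: 0.0007
```

The batten stopped with the force rising to about 10 N, and the finger position matches 103 mm from the jig's middle, so it is home. Now retreating, rising, and opening above the knob.

Call:
send_rows(plan=[[0,10,0,0,0,0,0],[0,10,0,0,0,0,0],[0,0,0,-45,0,0,0],[0,0,0,-45,0,0,0],[70,0,0,-45,0,0,0],[70,-33,-13,0,0,0,0],[70,-33,-13,0,0,0,0],[70,-33,-13,0,0,0,0],[70,-33,-13,0,0,0,0],[70,0,0,0,0,0,0],[70,0,0,0,0,0,0]])

```text
time_s: 9.0
tool_pos: [0.5601, -0.0343, 0.133]
tool_rot: [180.0, 0.0, 102.9]
force: [-0.0, 0.8, -0.2]
grip_width: 0.0482
```

Run:
```python
from h import *
o=env.get_obs(); p=o["tool_pos"]; print(p,o["tool_rot"],o["grip_width"],o["qpos"],o["force"])
K=env.get_calibration("side"); Kw=env.get_calibration("wrist"); np.savez("w6.npz",**Kw)
W=env.read_camera("wrist")[:,:,::-1]; s=env.read_camera("side")[:,:,::-1]
print(proj(K,[p,p+[0,0,.036]]),proj(Kw,[p,[.557,-.029,.1035],[.5275,.1,.042]]))
cv2.imwrite("pics/w6raw.png",W);cv2.imwrite("pics/s6raw.png",s)
cv2.imwrite("pics/s6.png",np.hstack([cv2.resize(s[140:260,250:370],(400,400),interpolation=3),cv2.resize(W[100:400,130:430],(400,400),interpolation=3)]))
```

```text
[ 0.56005685 -0.03426819  0.13295114] [1.79993882e+02 2.59963752e-02 1.02898914e+02] 0.04819780924163447 [-25.58807815   9.89398553  29.43089627 101.02075558  -5.11727798
  70.40061778  18.09523441] [-0.03470528  0.82748803 -0.1648447 ]
[[314.34931028 205.16457153]
 [314.80453462 190.21368672]] [[281.40862529 237.23332939]
 [278.59875708 213.73828891]
 [278.65958     18.87714603]]
```

View pics/s6.png

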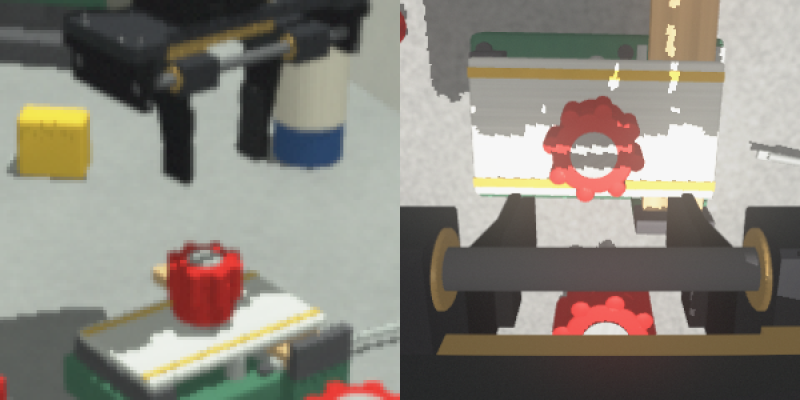

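The jig, knob and batten are all in view. The knob's cap centre is at wrist-px (275.5,214). In the side view the finger tips are at (304,194) and (326,187), so the real tips are 36 mm above the reported TCP when open as well.

Run:
```python
from h import *
K=dict(np.load("w6.npz"))
k=at_z(K,[[275.5,214]],.1035)[0]; print("knob",k)
t=np.radians(102.9); tx=np.array([np.cos(t),np.sin(t)]); ty=np.array([np.sin(t),-np.cos(t)])
p=env.get_obs()["tool_pos"]; d=k[:2]-p[:2]; print("d tool mm",1e3*d@tx,1e3*d@ty)
# plate corners in crop px -> world
c=np.array([[469,75],[724,70],[716,193],[476,192]])-[400,0]; P=at_z(K,c*.75+[130,100],.054); print(P.round(4),P.mean(0))
im=cv2.imread("pics/w6raw.png"); H,S,V=cv2.split(cv2.cvtColor(im,cv2.COLOR_BGR2HSV))
m=((((H<8)|(H>172))&(S>100)).astype(np.uint8)); m[:160]=0;m[255:]=0;m[:,:220]=0;m[:,340:]=0
h=max(cv2.findContours(m,0,1)[0],key=cv2.contourArea); print(cv2.minEnclosingCircle(h),cv2.boundingRect(h))
# top-plane lobes: predicted radius
for r in(.0265,.0215): print(proj(K,[k+[r*np.cos(a),r*np.sin(a),0] for a in np.radians([12.9,192.9,102.9,282.9])]).round(1).tolist())
q=cv2.resize(im[165:265,225:325],(600,600),interpolation=3); cv2.imwrite("pics/k6.png",q)
```

```text
knob [ 0.55501429 -0.02964065  0.1035    ]
d tool mm 3.2641221023995266 -4.6962651072343995
[[ 0.4759 -0.0146  0.054 ]
 [ 0.6207  0.0214  0.054 ]
 [ 0.6382 -0.0535  0.054 ]
 [ 0.4911 -0.0863  0.054 ]] [ 0.55648816 -0.03323292  0.054     ]
((275.8509521484375, 211.4735870361328), 40.1158447265625) (237, 172, 76, 80)
[[315.0, 214.0], [236.0, 214.0], [275.3, 175.0], [275.7, 250.7]]
[[307.6, 214.0], [243.5, 214.0], [275.3, 182.5], [275.6, 244.0]]
```

View pics/k6.png

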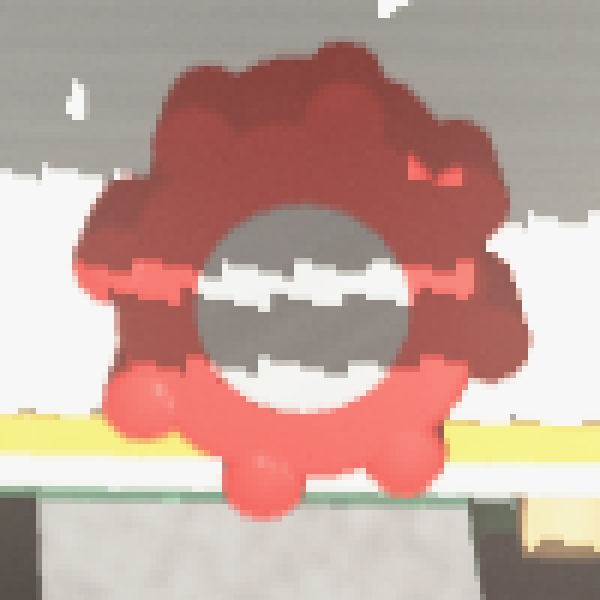

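The cap centre is refined to about (275.5,216), with a lobe 11° off the jaw line. I'll turn the jaws 0.2 rad anticlockwise to straddle valleys, centre, descend, then close gently.

Call:
send_rows(plan=[[70,2.2,-4.7,0,0,0,0],[70,0,0,0,0,0,-0.1],[70,0,0,0,0,0,-0.1],[70,0,0,25,0,0,0],[70,0,0,25,0,0,0],[70,0,0,20,0,0,0],[70,0,0,12,0,0,0],[70,0,0,10,0,0,0],[70,0,0,0,0,0,0],[70,0,0,0,0,0,0]])

```text
time_s: 10.1
tool_pos: [0.5557, -0.0316, 0.0416]
tool_rot: [180.0, 0.0, 114.5]
force: [0.5, -0.5, -0.3]
grip_width: 0.0699
```

Run:
```python
from h import *
o=env.get_obs(); p=o["tool_pos"]; print(p,o["tool_rot"],o["grip_width"],o["force"],o["wrist_torque"])
Kw=env.get_calibration("wrist"); np.savez("w7.npz",**Kw)
W=env.read_camera("wrist")[:,:,::-1]; s=env.read_camera("side")[:,:,::-1]
print(proj(Kw,[p+[0,0,.036+.0295],[.5553,-.0307,.1035]]))
cv2.imwrite("pics/s7.png",np.hstack([cv2.resize(s[170:270,260:360],(400,400),interpolation=3),cv2.resize(W[130:330,180:380],(400,400),interpolation=3)]))
```

```text
[ 0.55568808 -0.03164768  0.04155447] [1.79950054e+02 1.93186484e-02 1.14542149e+02] 0.06991396373180177 [ 0.52765647 -0.53066148 -0.3270019 ] [-0.03002558 -0.00769396 -0.03073296]
[[282.18108851 291.81901876]
 [282.23127684 285.58781679]]
```

View pics/s7.png

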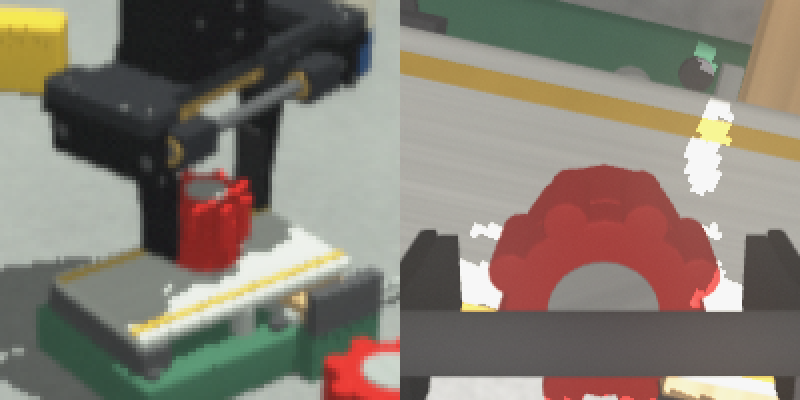

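The knob is centred between the fingers (wrist-px 281), valleys facing the pads, with the finger tips just over the plate. Closing lightly.

Call:
send_rows(plan=[[60,0,0,0,0,0,0],[54,0,0,0,0,0,0],[45,0,0,0,0,0,0],[40,0,0,0,0,0,0],[40,0,0,0,0,0,0],[40,0,0,0,0,0,0]], grip_force=10)

```text
time_s: 10.8
tool_pos: [0.5554, -0.0318, 0.0412]
tool_rot: [180.0, 0.0, 114.5]
force: [0.3, -1.3, 2.7]
grip_width: 0.0494
```

Call:
send_rows(plan=[[40,0,0,1.5,0,0,0],[40,0,0,1.5,0,0,0],[40,0,0,0,0,0,0]])

```text
time_s: 11.1
tool_pos: [0.5558, -0.0324, 0.0397]
tool_rot: [179.9, 0.0, 114.5]
force: [-3.4, -0.8, 10.3]
grip_width: 0.0492
```

Call:
send_rows(plan=[[40,0,0,0,0,0,-0.05],[40,0,0,0,0,0,-0.05],[40,0,0,0,0,0,-0.05],[40,0,0,0,0,0,0]])

```text
time_s: 11.5
tool_pos: [0.5564, -0.0325, 0.0398]
tool_rot: [179.9, 0.1, 123.1]
force: [-2.1, -0.3, 10.1]
grip_width: 0.0492
```

Call:
send_rows(plan=[[40,0,0,0,0,0,-0.05],[40,0,0,0,0,0,-0.05],[40,0,0,0,0,0,-0.05],[40,0,0,0,0,0,0]])

```text
time_s: 11.9
tool_pos: [0.5567, -0.0325, 0.0398]
tool_rot: [179.9, 0.1, 131.7]
force: [-0.5, -0.7, 9.0]
grip_width: 0.0492
```

Call:
send_rows(plan=[[40,0,0,0,0,0,-0.05],[40,0,0,0,0,0,-0.05],[40,0,0,0,0,0,-0.05],[40,0,0,0,0,0,0]])

```text
time_s: 12.3
tool_pos: [0.5568, -0.0325, 0.0398]
tool_rot: [179.9, 0.2, 140.3]
force: [-0.7, -0.6, 8.6]
grip_width: 0.0495
```

Call:
send_rows(plan=[[40,0,0,0,0,0,-0.05],[40,0,0,0,0,0,-0.05],[40,0,0,0,0,0,-0.05],[40,0,0,0,0,0,0]])

```text
time_s: 12.7
tool_pos: [0.5571, -0.0325, 0.0398]
tool_rot: [179.9, 0.2, 148.9]
force: [-0.8, -1.6, 8.1]
grip_width: 0.0495
```

Call:
send_rows(plan=[[40,0,0,0,0,0,-0.05],[40,0,0,0,0,0,-0.05],[40,0,0,0,0,0,-0.05],[40,0,0,0,0,0,0]])

```text
time_s: 13.1
tool_pos: [0.5572, -0.0325, 0.0396]
tool_rot: [179.9, 0.2, 157.5]
force: [0.4, -0.1, 6.3]
grip_width: 0.0492
```

Call:
send_rows(plan=[[40,0,0,0,0,0,-0.05],[40,0,0,0,0,0,-0.05],[40,0,0,0,0,0,0]])

```text
time_s: 13.4
tool_pos: [0.5568, -0.0318, 0.039]
tool_rot: [179.9, 0.2, 163.2]
force: [1.2, 0.8, 5.3]
grip_width: 0.0492
```

Call:
send_rows(plan=[[40,0,0,0,0,0,-0.05],[40,0,0,0,0,0,-0.05],[40,0,0,0,0,0,0]])

```text
time_s: 13.7
tool_pos: [0.5566, -0.0321, 0.039]
tool_rot: [180.0, 0.2, 168.9]
force: [2.1, 0.1, 5.5]
grip_width: 0.0495
```

Call:
send_rows(plan=[[40,0,0,0,0,0,-0.05],[40,0,0,0,0,0,-0.05],[40,0,0,0,0,0,0]])

```text
time_s: 14.0
tool_pos: [0.5568, -0.032, 0.0388]
tool_rot: [180.0, 0.2, 174.6]
force: [0.9, -0.1, 4.4]
grip_width: 0.0496
```

Run:
```python
from h import *
o=env.get_obs(); print(o["tool_pos"],o["tool_rot"],o["grip_width"],o["force"],o["wrist_torque"],o["qpos"])
s=env.read_camera("side")[:,:,::-1]; W=env.read_camera("wrist")[:,:,::-1]
cv2.imwrite("pics/s8.png",np.hstack([cv2.resize(s[190:250,280:340],(400,400),interpolation=3),cv2.resize(W[130:330,180:380],(400,400),interpolation=3)]))
```

```text
[ 0.5567615  -0.03200468  0.03882524] [179.98550333   0.18792371 174.61773361] 0.04957301354998128 [ 0.88905912 -0.05882367  4.37809653] [-0.05061173 -0.61447014 -0.00415432] [-16.77578795  14.22298977  19.64952881 106.9701351   -5.50573424
  59.53110702  89.71595501]
```

```bash
cat >> h.py <<'E'
def knobrows(s):
    H,S,V=cv2.split(cv2.cvtColor(s,cv2.COLOR_BGR2HSV)); m=(((H<8)|(H>172))&(S>110)&(V>60)).astype(np.uint8)
    m[:,:295]=0;m[:,328:]=0;m[:205]=0;m[246:]=0
    n,l,st,c=cv2.connectedComponentsWithStats(m); i=1+st[1:,4].argmax(); mm=l==i
    cols=[x for x in range(306,320)]
    bot=[np.where(mm[:,x])[0].max() for x in cols if mm[:,x].any()]
    return st[i].tolist(),c[i].round(1).tolist(),[int(b) for b in bot]
E
python3 - <<'E'
from h import *
for f in("side0","s6raw"): print(f,knobrows(cv2.imread(f"pics/{f}.png")))
print(knobrows(np.ascontiguousarray(env.read_camera("side")[:,:,::-1])))
E
```

```text
side0 ([300, 213, 23, 25, 417], [310.8, 225.4], [236, 236, 237, 237, 237, 237, 237, 237, 237, 236, 236, 236, 235, 233])
s6raw ([300, 213, 23, 25, 412], [311.0, 225.8], [236, 236, 237, 237, 237, 237, 237, 237, 237, 236, 236, 236, 235, 233])
([300, 214, 19, 25, 248], [306.7, 227.3], [237, 237, 238, 238, 238, 238, 238, 238, 238, 237, 237, 236, 236])
```

Call:
send_rows(plan=[[40,0,0,1,0,0,0],[40,0,0,0,0,0,0]])

```text
time_s: 14.35
tool_pos: [0.5555, -0.032, 0.0377]
tool_rot: [180.0, 0.0, 174.6]
force: [0.4, -0.3, 7.9]
grip_width: 0.0494
```

Call:
send_rows(plan=[[40,0,0,1,0,0,0],[40,0,0,0,0,0,0]])

```text
time_s: 14.55
tool_pos: [0.5552, -0.032, 0.037]
tool_rot: [180.0, 0.0, 174.6]
force: [-0.6, -0.9, 10.5]
grip_width: 0.0492
```

Run:
```python
from h import *
o=env.get_obs(); print(o["tool_pos"],o["force"],o["wrist_torque"])
print(knobrows(np.ascontiguousarray(env.read_camera("side")[:,:,::-1])))
```

```text
[ 0.55523216 -0.03204209  0.03697607] [-0.59864086 -0.86232102 10.51073056] [-0.09622612  0.11118532  0.04493263]
([299, 215, 20, 24, 241], [306.2, 228.0], [238, 238, 238, 238, 238, 238, 238, 238, 238, 238, 237, 237, 236])
```

```bash
cat >> h.py <<'E'
def bottom(s):
    f=s.astype(float); r=(f[:,:,2]-f[:,:,1]); out=[]
    for x in range(304,317):
        c=r[:,x]; p=c[228:234].mean(); b=c[242:246].mean()*0; h=p/2
        y=next(y for y in range(231,246) if c[y+1]<h); out.append(y+(c[y]-h)/(c[y]-c[y+1]))
    return np.round(out,1).tolist(), round(float(np.mean(out)),2)
E
python3 - <<'E'
from h import *
for f in("side0","s6raw"): print(f,bottom(cv2.imread(f"pics/{f}.png")))
print(bottom(np.ascontiguousarray(env.read_camera("side")[:,:,::-1])))
K=env.get_calibration("side")
for z in(.0625,.060,.057,.054): print(z,proj(K,[[.5553-.0215*.4,-.0307-.0215*.91,z]]))
E
```

```text
side0 ([235.7, 236.3, 236.5, 236.7, 237.0, 237.3, 237.4, 237.5, 237.5, 237.3, 237.1, 236.9, 236.5], 236.91)
s6raw ([235.7, 236.3, 236.5, 236.7, 237.0, 237.3, 237.4, 237.5, 237.5, 237.2, 237.1, 236.9, 236.5], 236.9)
([237.4, 237.8, 238.3, 238.6, 238.7, 238.7, 238.8, 239.2, 239.9, 230.9, -inf, 233.2, 232.2], -inf)
0.0625 [[311.29415991 237.54176959]]
0.06 [[311.26655268 238.51345826]]
0.057 [[311.23349554 239.67670385]]
0.054 [[311.20051622 240.83692593]]h.py:24: RuntimeWarning: divide by zero encountered in scalar divide
  y=next(y for y in range(231,246) if c[y+1]<h); out.append(y+(c[y]-h)/(c[y]-c[y+1]))
```

The knob's rim has sunk about 4 mm (1.6 px), moving with the gripper, so it is entering the gap. I'll ease it down further.

Call:
send_rows(plan=[[40,0,0,1,0,0,0],[40,0,0,0,0,0,0]])

```text
time_s: 14.85
tool_pos: [0.5551, -0.0321, 0.0361]
tool_rot: [180.0, -0.0, 174.6]
force: [-1.3, -1.3, 11.5]
grip_width: 0.0496
```

Call:
send_rows(plan=[[40,0,0,1,0,0,0],[40,0,0,0,0,0,0]])

```text
time_s: 15.05
tool_pos: [0.5551, -0.0322, 0.0352]
tool_rot: [180.0, -0.0, 174.6]
force: [-0.5, -0.1, 11.6]
grip_width: 0.0491
```

```bash
python3 - <<'E' 2>/dev/null
from h import *
o=env.get_obs(); print(o["tool_pos"],o["tool_rot"],o["force"],o["wrist_torque"])
s=np.ascontiguousarray(env.read_camera("side")[:,:,::-1]);print(bottom(s),knobrows(s)); cv2.imwrite("pics/s9raw.png",s)
E
```

```text
[ 0.55505728 -0.03218799  0.03521529] [ 1.79998826e+02 -1.32120615e-02  1.74609135e+02] [-0.46016834 -0.10370331 11.58081605] [-0.13021368  0.35100881  0.03183534]
([237.7, 238.3, 238.5, 238.7, 239.1, 239.2, 239.4, 239.7, 240.4, -inf, 230.8, 231.5, -inf], -inf) ([299, 214, 20, 26, 241], [306.1, 228.0], [238, 238, 238, 239, 239, 239, 239, 238, 238, 238, 237, 237, 236])
```

Call:
send_rows(plan=[[62,0,0,0,0,0,0],[62,0,0,0,0,0,0],[62,0,0,0,0,0,0],[62,0,0,0,0,0,0]])

```text
time_s: 15.5
tool_pos: [0.5542, -0.0317, 0.0331]
tool_rot: [-180.0, -0.1, 174.7]
force: [0.7, 0.9, -0.1]
grip_width: 0.0613
```

```bash
python3 - <<'E' 2>/dev/null
from h import *
o=env.get_obs(); print(o["tool_pos"],o["tool_rot"],o["force"],o["wrist_torque"])
s=np.ascontiguousarray(env.read_camera("side")[:,:,::-1]);print(bottom(s),knobrows(s)); cv2.imwrite("pics/s10raw.png",s)
W=env.read_camera("wrist")[:,:,::-1]
cv2.imwrite("pics/s10.png",np.hstack([cv2.resize(s[195:255,275:335],(400,400),interpolation=3),cv2.resize(W[130:330,180:380],(400,400),interpolation=3)]))
E
```

```text
[ 0.55417375 -0.03167429  0.03310418] [-1.79988101e+02 -1.14507313e-01  1.74681011e+02] [ 0.69136132  0.92469428 -0.14044188] [ 0.02325398 -0.02663185  0.00621074]
([238.5, 239.2, 239.5, 239.8, 240.1, 240.4, 240.4, 240.4, 241.0, 230.9, 232.6, 232.2, 232.4], 237.5) ([300, 216, 18, 25, 243], [306.2, 228.8], [239, 239, 239, 240, 240, 240, 240, 240, 240, 239, 239, 238])
```

View pics/s10.png

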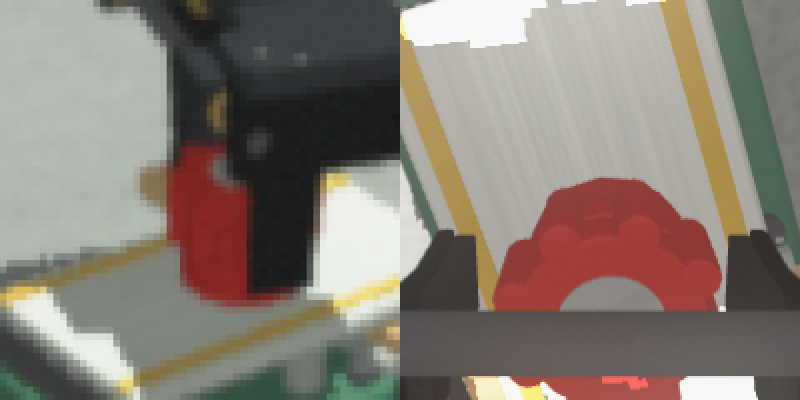

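The knob has dropped: its rim is 3 px (about 8 mm) lower, sitting on the plate, upright and centred, with valleys still facing the pads. Regripping, then turning clockwise.

Call:
send_rows(plan=[[54,0,0,0,0,0,0],[48,0,0,0,0,0,0],[40,0,0,0,0,0,0],[40,0,0,0,0,0,0],[40,0,0,0.5,0,0,0],[40,0,0,0,0,0,0]], grip_force=16)

```text
time_s: 16.2
tool_pos: [0.5552, -0.0315, 0.0337]
tool_rot: [180.0, 0.0, 174.7]
force: [0.0, 2.0, 1.5]
grip_width: 0.0511
```

Call:
send_rows(plan=[[40,0,0,0,0,0,0.06],[40,0,0,0,0,0,0.06],[40,0,0,0,0,0,0.06],[40,0,0,0,0,0,0.06],[40,0,0,0,0,0,0]])

```text
time_s: 16.7
tool_pos: [0.5552, -0.0314, 0.0336]
tool_rot: [180.0, -0.0, 160.9]
force: [-0.9, 1.2, 2.2]
grip_width: 0.0506
```

```bash
cat > st.py <<'E'
from h import *
o=env.get_obs(); print(o["tool_pos"],o["tool_rot"][2],o["grip_width"],o["force"],o["wrist_torque"])
E
python3 st.py
```

```text
[ 0.55520256 -0.03137913  0.03364885] 160.93589622837888 0.05060235262657133 [-0.8764901   1.16728235  2.17089633] [0.39055947 0.20018235 0.01742634]
```

Call:
send_rows(plan=[[40,0,0,0,0,0,0.06],[40,0,0,0,0,0,0.06],[40,0,0,0,0,0,0.06],[40,0,0,0.1,0,0,0.06],[40,0,0,0.1,0,0,0.06],[40,0,0,0.1,0,0,0.06],[40,0,0,0,0,0,0]])

```text
time_s: 17.4
tool_pos: [0.5552, -0.0313, 0.0333]
tool_rot: [180.0, -0.0, 140.4]
force: [-1.2, 2.2, 2.0]
grip_width: 0.0508
```

```bash
python3 st.py
```

```text
[ 0.55517575 -0.03125762  0.03332616] 140.38763139025843 0.05084711807453257 [-1.15086064  2.23983904  1.95646819] [ 0.49584789  0.24942276 -0.05693929]
```

Call:
send_rows(plan=[[40,0,0,0.1,0,0,0.06],[40,0,0,0.1,0,0,0.06],[40,0,0,0.2,0,0,0.06],[40,0,0,0.2,0,0,0.06],[40,0,0,0,0,0,0]])

```text
time_s: 17.9
tool_pos: [0.5549, -0.0311, 0.0326]
tool_rot: [180.0, -0.1, 126.7]
force: [-1.6, 2.6, 2.2]
grip_width: 0.0509
```

```bash
python3 st.py
```

```text
[ 0.55487301 -0.03105553  0.03256394] 126.69080183591566 0.05085920570665309 [-1.59502465  2.56816047  2.19549991] [ 0.54163583  0.42172563 -0.01927746]
```

Call:
send_rows(plan=[[40,0,0,0.2,0,0,0.06],[40,0,0,0.2,0,0,0.06],[40,0,0,0.2,0,0,0.06],[40,0,0,0,0,0,0]])

```text
time_s: 18.3
tool_pos: [0.5548, -0.0309, 0.032]
tool_rot: [-180.0, -0.1, 116.4]
force: [-2.8, 3.7, 2.3]
grip_width: 0.0508
```

```bash
python3 st.py
```

```text
[ 0.55480578 -0.03094801  0.03196445] 116.40886891964013 0.05075895094478207 [-2.78747254  3.73624931  2.3043764 ] [ 0.71631614  0.52870737 -0.03847161]
```

Call:
send_rows(plan=[[40,0,0,0.2,0,0,0.06],[40,0,0,0.2,0,0,0.06],[40,0,0,0.2,0,0,0.06],[40,0,0,0,0,0,0]])

```text
time_s: 18.7
tool_pos: [0.5549, -0.0308, 0.0313]
tool_rot: [-180.0, -0.1, 106.1]
force: [-0.9, 4.5, 2.7]
grip_width: 0.0505
```

```bash
python3 st.py
```

```text
[ 0.55485387 -0.03083821  0.03130552] 106.11639846018933 0.050546190876510834 [-0.85553148  4.53291587  2.74150793] [ 0.95332912  0.64576663 -0.03322552]
```

Call:
send_rows(plan=[[40,0,0,0.2,0,0,0.06],[40,0,0,0.2,0,0,0.06],[40,0,0,0,0,0,0]])

```text
time_s: 19.0
tool_pos: [0.5549, -0.0308, 0.0309]
tool_rot: [-180.0, -0.1, 99.2]
force: [-2.6, 3.7, 3.0]
grip_width: 0.0509
```

```bash
python3 st.py
```

```text
[ 0.5548939  -0.03079791  0.03093053] 99.23477469525099 0.05094839332658022 [-2.63501718  3.67116099  3.03325015] [ 0.96227946  0.59860801 -0.02303557]
```

Call:
send_rows(plan=[[40,0,0,0.2,0,0,0.05],[40,0,0,0.2,0,0,0.05],[40,0,0,0,0,0,0]])

```text
time_s: 19.3
tool_pos: [0.5547, -0.0304, 0.0307]
tool_rot: [-179.9, -0.1, 93.6]
force: [-3.4, 5.3, 5.2]
grip_width: 0.0507
```

```bash
python3 st.py
```

```text
[ 0.55467696 -0.03040275  0.03073955] 93.55614280041742 0.05069088214969503 [-3.43029298  5.30041054  5.15747215] [1.05665957 0.8068901  0.09900801]
```

Call:
send_rows(plan=[[40,0,0,0.2,0,0,0.05],[40,0,0,0,0,0,0]])

```text
time_s: 19.5
tool_pos: [0.5548, -0.0303, 0.0307]
tool_rot: [-179.9, -0.1, 90.7]
force: [-2.8, 5.6, 6.1]
grip_width: 0.0511
```

```bash
python3 st.py; python3 - <<'E' 2>/dev/null
from h import *
s=np.ascontiguousarray(env.read_camera("side")[:,:,::-1]);print(bottom(s),knobrows(s)); cv2.imwrite("pics/s11raw.png",s)
E
```

```text
[ 0.55475028 -0.03028627  0.0307036 ] 90.7203208323821 0.05110527860459396 [-2.81785668  5.59486751  6.08475544] [1.15653706 0.88405154 0.26411326]
([240.5, 240.9, 241.0, 241.2, 241.6, 241.8, 241.8, 241.8, 241.7, 241.6, 241.4, 241.2, 240.8], 241.34) ([302, 218, 21, 24, 389], [311.6, 230.3], [240, 241, 241, 241, 241, 241, 241, 241, 241, 241, 240, 240, 239, 238])
```

The rim is now about 3 mm below the plate's rest height (bottom edge 4.4 px down in all), the descent has ended, and torque has begun to rise to 0.26 N m, which is the nib. Time to let go and rise.

Call:
send_rows(plan=[[40,0,0,-0.5,0,0,0],[56,0,0,0,0,0,0],[66,0,0,0,0,0,0],[70,0,0,0,0,0,0],[70,0,0,0,0,0,0]])

```text
time_s: 20.05
tool_pos: [0.5553, -0.0328, 0.0308]
tool_rot: [180.0, 0.0, 90.4]
force: [-0.1, 0.6, 0.3]
grip_width: 0.0679
```

Call:
send_rows(plan=[[70,0,0,-15,0,0,0],[70,0,0,-25,0,0,0],[70,0,0,-35,0,0,0],[70,0,0,-40,0,0,0],[70,0,0,-30,0,0,0],[70,0,0,0,0,0,0]])

```text
time_s: 20.65
tool_pos: [0.5586, -0.0324, 0.182]
tool_rot: [179.4, -0.1, 90.4]
force: [-0.5, -0.4, 0.2]
grip_width: 0.0701
```

```bash
python3 st.py; python3 - <<'E' 2>/dev/null
from h import *
s=np.ascontiguousarray(env.read_camera("side")[:,:,::-1]);print(bottom(s),knobrows(s)); cv2.imwrite("pics/s12raw.png",s)
W=env.read_camera("wrist")[:,:,::-1]
cv2.imwrite("pics/s12.png",np.hstack([cv2.resize(s[190:270,265:345],(400,400),interpolation=3),cv2.resize(W[50:350,130:430],(400,400),interpolation=3)]))
E
```

```text
[ 0.55862946 -0.03242845  0.18202019] 90.44136803326415 0.07010819369557102 [-0.47941007 -0.42903885  0.1913425 ] [-0.14195886  0.01968942 -0.02002976]
([240.4, 240.6, 240.9, 241.1, 241.3, 241.6, 241.5, 241.6, 241.6, 241.4, 241.0, 241.1, 240.7], 241.14) ([300, 218, 23, 24, 409], [310.7, 229.9], [240, 240, 241, 241, 241, 241, 241, 241, 240, 240, 240, 240, 239, 237])
```

View pics/s12.png

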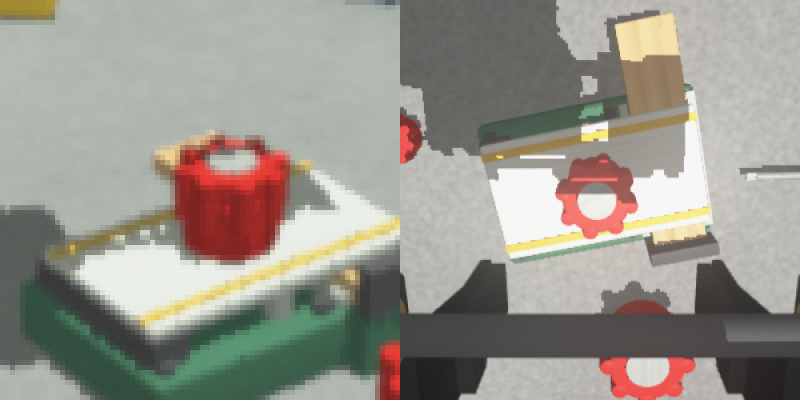

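The view shows the knob level and low on the plate, and the batten's far end meeting the end stop at crop (680,238). The arm is clear, so I'm handing in.

```bash
python3 -c "
from cell import env
print(env.sign_off())"
```

```text
the job is handed in; nothing more can be done
None
```

I pushed the batten home, dropped the knob into the thread by turning it backwards, then turned it clockwise to the end and let go. I handed the job in at about 21 s; sign-off gives no verdict.

- **Batten:** it stopped with the force rising to about 10 N, and the finger position matched 103 mm from the jig's middle. The last wrist picture shows its far end touching the stop.
- **Knob drop:** I turned it about 1.05 rad anticlockwise under up to about 12 N of press. It only sank part way while gripped and went the rest of the way down when I opened the fingers.
- **Tightening:** after about 1.47 rad clockwise it stopped sinking and the torque rose to 0.26 N m, which fits the nib, so I stopped there.
- **Final height:** the side picture puts the rim roughly 2.4 to 3.8 mm below the plate's rest height, depending on the pixel scale used. I had no direct reading of the plate or the stud.
- **Bystanders:** I never went near the jar, mug or tape measure, but I did not re-measure where they stand.

One thing disagreed: the real finger tips are about 36 mm above the reported TCP. My first push therefore passed over the batten without touching it. I worked from the camera-measured tip height after that.

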